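# Shut and lock the battery hatch of a backup unit

## Task

The battery of the backup power unit on the desk has been changed and its white hatch still stands ajar. Push the hatch fully shut with the fingertips, and only then put the fingertips in the slot of the orange quarter-turn latch and turn it clockwise as far as it goes, so that the hatch is locked. Only push and turn: do not raise the hatch, and leave everything else on the desk where it is.

Things in the scene. Friction and masses are not known exactly. Their poses are not given: they have to be found in the camera images.
- backup_unit: Black backup power unit, fixed to the desk, 200 (x) x 160 (y) x 60 (z) mm. Origin at the centre of its underside on the desk; its x axis points from its front (robot side) to its rear. Behind the hatch is a fixed rear deck with a round power button (not needed), x from +48 to +100 mm, top 60 mm up. The white hatch covers the rest of the top; with it shut the latch axis stands at x = -44 mm, y = 0.
- hatch (a joint): Angle of the white hatch, rad: 0 fully shut (hard stop), positive open; starts at 0.10 to 0.20. A plate 144 x 158 x 8 mm hinged at its rear edge; hinge line along the unit's y axis at x = +46, z = 52 mm in the unit's frame. It stays where it is left (stiff hinge, 0.45 N m: about 5 N down on the latch shuts it). Shut, its top face is 60 mm above the desk.
- hatch_front (a point): Point on the hatch's top face, 5 mm behind the middle of its front edge; x points to the rear along the hatch, z out of its top face. The latch axis lies 50 mm behind this point. A grey ring fixed on the hatch (84 mm inside, 95 mm outside, 15 mm high) surrounds the latch to 12 mm above the slot's floor: it closes the slot's ends and the latch cannot be held from outside.
- cam (a joint): Turn of the orange latch, rad: 0 open (slot along the front-to-rear line of the hatch), growing clockwise seen from above, 1.571 locked (slot across the hatch, pointing at the two green marks). Hard stops at both ends; starts at 0 to 0.3, stays where it is left, takes about 0.08 N m. Its hidden tongue slides under a keeper only if the hatch is shut.
- latch_slot (a point): Centre of the slot's floor, on the latch's turning axis; x runs along the slot, z up out of the latch (tilts with the hatch); turns with the latch. The latch is an orange disc 80 mm across; its straight slot, 28 mm wide, floor black with a white line along it, runs across the whole disc between two half-moon lugs 12.5 mm high. Hatch shut: floor 63 mm above the desk, lug tops 75.5 mm.
- tape_measure: Yellow tape measure, loose, 40 x 69 x 58 mm, standing about 25 mm beside the unit's right side; origin at the centre of its underside. To be left alone.
- usb_stick: Red USB stick, loose, 55 x 19 x 9 mm, lying beside the unit's left side; origin at the centre of its underside. To be left alone.
- mug: Green and white mug, loose, 78 x 116 (with handle) x 101 mm, to the left; origin at the centre of its underside. To be left alone.
- spectacles: Brown spectacles, loose, 137 x 134 x 37 mm, to the left, near the front; origin under their centre. To be left alone.

How it is judged:
On the way, in this order (a step that is already met when the one before it is completed fails the run):
1. the hatch is pushed shut with the latch still open (value of joint hatch below 0.025 rad and value of joint cam below 0.7 rad), for 0.1 s.
2. the latch is turned to its locked stop with the hatch shut (value of joint hatch below 0.03 rad and value of joint cam above 1.4 rad), for 0.2 s.
At the end, for the whole second after the job is handed in: The hatch is shut (joint hatch under 0.03 rad), the latch is turned to its locked stop and still (joint cam over 1.40 rad), and every loose thing is within 20 mm of where it stood (all of step 2 and velocity of joint cam below 0.05 rad/s and distance of each of tape_measure, usb_stick, mug, spectacles from where it was at the start of the episode below 0.02 m); the robot touches nothing.
It fails at once if the hatch is raised well beyond where it stood (over 0.30 rad) (value of joint hatch above 0.3 rad).
It fails at once if the latch is turned past 0.8 rad while the hatch is not shut (over 0.06 rad) (value of joint hatch above 0.06 rad and value of joint cam above 0.8 rad).
It fails at once if a loose thing is moved or lifted by 20 mm or more (distance of any of tape_measure, usb_stick, mug, spectacles from where it was at the start of the episode above 0.02 m).
It also fails if it takes over 42 s, if anything falls off the work surface, if the arm or the gripper's body presses on something with over 40 N, if the wrist force passes 120 N, or if a joint passes its speed limit or range.

## Robot

A 7-joint arm with a two-finger parallel gripper is mounted at the origin on a cart in front of the work surface, level with it; the furniture and walls round the work are solid. World frame = base frame: x ahead of the robot, y to its left, z up, the work surface at z = 0. Lengths are in m, angles in rad, forces in N, time in s.
With the tool pointing down it reaches from about 0.425 to 1.025 m from the base axis. Payload 9.4 kg.
Tool frame: the origin (TCP) lies midway between the tips of the shut fingers; the grasp point (between the pads) lies 19 mm behind it; z points along the fingers, y is the line along which they close (so a half turn about z gives the same grasp; the last joint's range is limited). The gripper opens to 85 mm and grips with 20 to 120 N. Pads are 22 mm wide; open, the fingers measure 114 mm over their backs; the gripper's body (76 mm by 85 mm) begins 54 mm behind the grasp point. The pads swing forward as they close: fully open they stand 13 mm farther back than shut.
Start: joints at [-1.423, 0.599, -0.003, 1.599, 0.002, 0.943, -0.08], TCP at [0.162, 0.707, 0.231] pointing down, gripper open.
Joint ranges: [-2.57, 2.57], [-0.35, 1.97], [-1.29, 1.29], [0.11, 2.56], [-1.05, 4.19], [0.11, 1.86], [-2.63, 2.63]. Speed limits (rad/s): [2.22, 2.22, 3.01, 3.01, 3.14, 3.14, 3.14].

## Interface

Orientations are given as a unit quaternion [x, y, z, w].
In Python, from station import env gives the robot as it stands. Calls block until the motion is done:
- env.movep(position, orientation): joint-space move of the TCP to a pose.
- env.move_linear(position, ori=None, max_speed=0.15, contact_N=None): straight line of the TCP; ori=None keeps the orientation; max_speed is the mean speed in m/s. With contact_N (N) it stops when the force on the tool has changed by that much, and returns True; else False.
- env.goto_joints(angles): joint-space move.
- env.gripper_to(opening, strength=None): finger opening in m; strength is the grip in N (None keeps the last); returns when the fingers have stopped.
- env.sleep(seconds).
- env.solve_ik(position, orientation): joint angles nearest the present ones, or None.
- env.snapshot(name): name is "side" or "top"; returns the picture (384x512x3 uint8, red, green, blue); there is no depth.
- env.camera_params(name): a dict with "K" (3x3 intrinsics, pixels), "cam_to_world" (4x4, takes a point from camera to world coordinates). Camera axes: x right, y down, z forward; pixel columns grow to the right and rows downward; lengths in m; the calibration is good to about 2 mm. A picture is of the moment at which its call begins. camera_params takes no time and is no camera call.
A pose or a line that the arm cannot do raises env.MotionError and nothing moves.
- env.sign_off(): hands the job in; it is judged then, once.
Trained networks look in the newest picture that a camera, given by its name, has taken for a name from the list of things; names that differ only in an ending like _2 or _b are one class to them, and where a whole thing is asked for, a point or a joint stands for the part that bears it (a point fixed in the world has none). Each returns a list of dicts, best first, with "score" (0 to 1); they miss things now and then, are a little off and sometimes report something else, mostly with a low value. They report only what shows in the picture. A call takes as long as a camera call.
- env.look_for(camera, target): "bbox" ([left, top, right, bottom] in pixels, round what is visible of it).
- env.cut_out(camera, target): "region" (384x512 bool, what is visible of it) and "bbox" ([left, top, right, bottom] in pixels, round what is visible of it).
- env.place_of(camera, target): "at" ([column, row] in pixels: a listed point, or the origin of a listed thing).
Readings, each from a call of its own:
- env.get_clock(): time.
- env.get_q(): joint angles.
- env.get_dq(): joint speeds.
- env.get_effort(): joint torques, N m.
- env.get_ee_pos(): TCP position.
- env.get_ee_rot(): TCP orientation.
- env.get_contact_force(): force on the tool from outside, world axes, zero at the start.
- env.get_ft_torque(): the same for the moment, N m.
- env.get_grip_width(): finger opening in m.
- env.get_finger_force(): force on a finger pad.
Only numpy, scipy, OpenCV 4.12 (cv2) and the standard library are available. Lean on these libraries where they do the work, as an engineer would, in place of code of your own. Each camera call takes 0.05 s, during which the arm holds its last target. There are 200 camera calls.

## Working session

There is one attempt and no reset: what is moved stays moved. The work goes in short steps, each a Python script; the robot and the scene stay as the last script left them, time stands still between calls to the robot, and variables do not carry over. Pictures are saved under pics/ and viewed, at most 10 in all, crops included, and the job is handed in when it is done.

```bash
mkdir -p pics
python3 - <<'E'
from station import env
import cv2, numpy as np
np.set_printoptions(precision=4,suppress=True)
for c in("top","side"):
    im=env.snapshot(c); cv2.imwrite(f"pics/{c}0.png",im[:,:,::-1])
    p=env.camera_params(c); print(c,np.array(p["K"]).tolist()); print(np.array(p["cam_to_world"]))
    for t in("latch_slot","hatch_front","backup_unit"):
        print(t,[(np.round(d["at"],1),round(d["score"],2)) for d in env.place_of(c,t)][:2])
print(env.get_ee_pos(),env.get_ee_rot(),env.get_clock())
E
```

```text
top [[445.41664239739043, 0.0, 255.6796380718267], [0.0, 445.41664239739043, 196.91649349200722], [0.0, 0.0, 1.0]]
[[-0.0224 -0.9869  0.1595  0.3652]
 [-0.9994  0.0264  0.0232  0.0756]
 [-0.0271 -0.1589 -0.9869  1.0031]
 [ 0.      0.      0.      1.    ]]
latch_slot [(array([335.7, 181.5]), 0.87)]
hatch_front [(array([326.1, 206.1]), 0.95)]
backup_unit [(array([337.2, 168.7]), 0.97)]
side [[418.82723492244054, 0.0, 258.414646770859], [0.0, 418.82723492244054, 187.82838045649794], [0.0, 0.0, 1.0]]
[[-0.9026 -0.3015  0.3072  0.2386]
 [-0.4299  0.5961 -0.6782  0.7317]
 [ 0.0214 -0.7442 -0.6676  0.6946]
 [ 0.      0.      0.      1.    ]]
latch_slot [(array([278.7, 143.8]), 0.71)]
hatch_front [(array([296.4, 149.1]), 0.9)]
backup_unit [(array([267.6, 160. ]), 0.87)]
[0.1616 0.7067 0.2311] [ 0.1121  0.9937 -0.0001  0.    ] 0.4
```

View pics/top0.png

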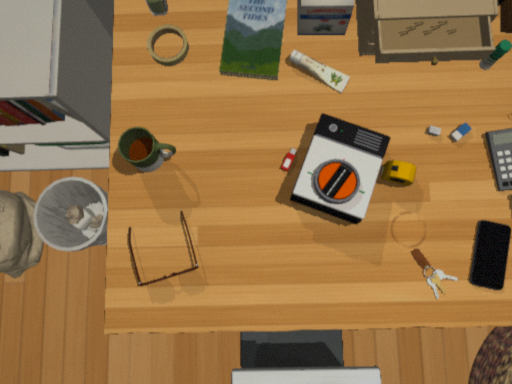

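View pics/side0.png

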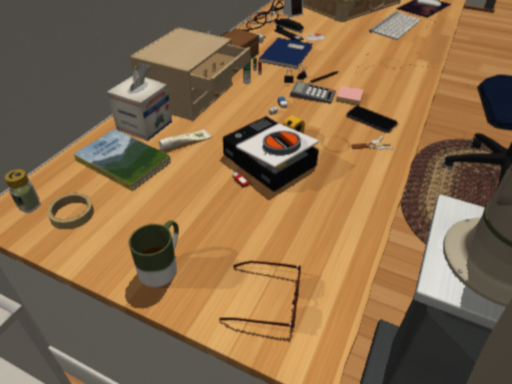

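```bash
cat > h.py <<'E'
from station import env
import cv2, numpy as np
np.set_printoptions(precision=4,suppress=True)
def ray(c,px):
    p=env.camera_params(c); K=np.array(p["K"]); T=np.array(p["cam_to_world"])
    return T[:3,3], T[:3,:3]@np.linalg.inv(K)@np.array([px[0],px[1],1.])
def tri(pts):
    A=np.zeros((3,3));b=np.zeros(3)
    for c,px in pts:
        o,d=ray(c,px); d=d/np.linalg.norm(d); P=np.eye(3)-np.outer(d,d); A+=P;b+=P@o
    x=np.linalg.solve(A,b)
    r=[np.linalg.norm((np.eye(3)-np.outer(d,d)/(d@d))@(x-o)) for o,d in(ray(c,q) for c,q in pts)]
    return x,max(r)
def atz(c,px,z):
    o,d=ray(c,px); return o+d*(z-o[2])/d[2]
def see(t,c):
    l=env.place_of(c,t); return l[0]["at"] if l else None
E
python3 - <<'E'
from h import *
import cv2
d={"latch_slot":[(335.7,181.5),(278.7,143.8)],"hatch_front":[(326.1,206.1),(296.4,149.1)],"backup_unit":[(337.2,168.7),(267.6,160)]}
for k,(a,b) in d.items(): print(k,tri([("top",a),("side",b)]))
im=env.snapshot("top")
cv2.imwrite("pics/topz.png",cv2.resize(im[110:230,265:415,::-1],None,fx=5,fy=5,interpolation=cv2.INTER_CUBIC))
E
```

```text
latch_slot (array([ 0.5468, -0.0718,  0.0741]), np.float64(0.003020174015129826))
hatch_front (array([ 0.4915, -0.0467,  0.0932]), np.float64(0.0022429082071454233))
backup_unit (array([ 0.5874, -0.0902, -0.0036]), np.float64(0.0012751213486987152))
```

The top view shows the unit at about (337,168), rotated roughly 25°, with the orange latch at (336,181). The tape measure is at (401,172) and the USB stick at (288,160). The side view shows the latch at (282,142).

View pics/topz.png

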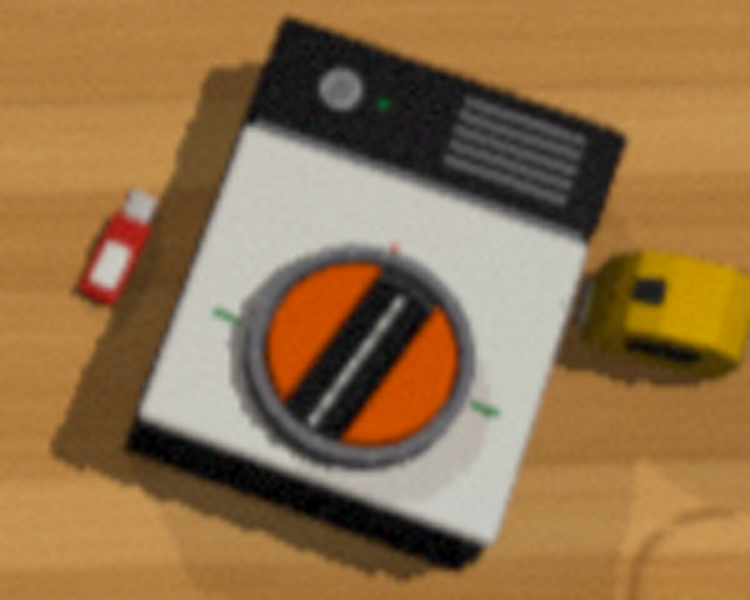

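Run:
```python
from h import *
from scipy.optimize import least_squares
# Fit unit x,y,yaw, hatch angle from the network points + averaged over a few looks
obs=[]
for c in("top","side"):
    env.snapshot(c)
    for t in("latch_slot","hatch_front","backup_unit"):
        for k in range(3):
            px=see(t,c)
            if px is not None: obs.append((c,t,np.array(px)))
def world(p,t):
    x,y,a,h=p
    if t=="backup_unit": u=np.zeros(3)
    else:
        # hatch frame: rel. hinge (46,0,52) mm; 
        q=np.array([-.090,0,.011]) if t=="latch_slot" else np.array([-.140,0,.008])
        u=np.array([.046+q[0]*np.cos(h)+q[2]*np.sin(h),0,.052-q[0]*np.sin(h)+q[2]*np.cos(h)])
    c,s=np.cos(a),np.sin(a); return np.array([x+c*u[0]-s*u[1],y+s*u[0]+c*u[1],u[2]])
def proj(c,w):
    p=env.camera_params(c);T=np.linalg.inv(p["cam_to_world"]);v=np.array(p["K"])@(T[:3,:3]@w+T[:3,3]);return v[:2]/v[2]
f=lambda p:np.concatenate([proj(c,world(p,t))-q for c,t,q in obs])
r=least_squares(f,[.587,-.09,-.43,.15],loss="soft_l1")
print(r.x,np.abs(f(r.x)).max()); print(world(r.x,"latch_slot"),world(r.x,"hatch_front"))
for c,t,q in obs[::3]: print(c,t,q-proj(c,world(r.x,t)))
# unit outline check
m=env.cut_out("top","backup_unit")[0]["region"].astype(np.uint8)
print(cv2.minAreaRect(cv2.findNonZero(m)))
print(env.get_clock())
```

```text
[ 0.5796 -0.09   -0.3952  0.1285] 2.328691475642472
[ 0.541  -0.0739  0.0744] [ 0.4949 -0.0547  0.0779]
top latch_slot [-0.1544  2.3287]
top hatch_front [-0.4964  1.2206]
top backup_unit [ 0.3859 -1.8073]
side latch_slot [1.7726 0.1451]
side hatch_front [-1.1946 -2.233 ]
side backup_unit [-2.2007 -0.4713]
((340.04071044921875, 168.58596801757812), (75.67568969726562, 92.8288345336914), 19.653823852539062)
1.5
```

Run:
```python
from h import *
z=lambda u,v:(265+u/5-.4,110+v/5-.4)
P=[atz("top",z(*q),.06)[:2] for q in[(287,18),(625,140),(248,124),(587,240)]]
print(np.array(P))
for a,b in((0,1),(2,3)):
    d=P[a]-P[b]; print("len,yaw",np.linalg.norm(d),np.arctan2(-d[0],d[1]))
d=P[1]-P[0]; yaw=np.arctan2(d[0],-d[1])
ex=np.array([np.cos(yaw),np.sin(yaw)])
c1=(P[0]+P[1])/2-.1*ex; c2=(P[2]+P[3])/2-.048*ex
print("yaw",yaw,"centre",c1,c2)
for zz in(.074,):
    a,b=[atz("top",z(*q),zz)[:2] for q in[(402,297),(316,425)]]
    print("slot mid",(a+b)/2,"dir",np.arctan2(*(a-b)[::-1]))
print("disc",atz("top",z(363,354),.085))
```

```text
[[ 0.7005 -0.0525]
 [ 0.6404 -0.1963]
 [ 0.6526 -0.0333]
 [ 0.5963 -0.1769]]
len,yaw 0.15582442472705682 -0.3956437748210131
len,yaw 0.1542664032183831 -0.3739406278154653
yaw -0.3956437748210131 centre [ 0.5782 -0.0859] [ 0.5802 -0.0866]
slot mid [ 0.5433 -0.0741] dir -0.6248922993813887
disc [ 0.544 -0.074  0.085]
```

```bash
cat >> h.py <<'E'
from scipy.spatial.transform import Rotation as R
def ori(psi):
    y=np.array([np.cos(psi),np.sin(psi),0]); z=np.array([0,0,-1.]); return R.from_matrix(np.c_[np.cross(y,z),y,z]).as_quat()
YAW=-.39; C=np.array([.5405,-.0727])
def st(s=""): print(s,"t",round(env.get_clock(),2),"p",env.get_ee_pos(),"F",env.get_contact_force(),"Mz",np.round(env.get_ft_torque(),2))
E
python3 - <<'E'
from h import *
for psi in(-.625,-1.3,-1.96,-2.06): print(psi,env.solve_ik([*C,.08],ori(psi)))
env.gripper_to(.038,60)
p=[.5425,-.0735]
env.movep([*p,.24],ori(-.62)); st(); print(env.get_q())
env.move_linear([*p,.125]); st()
print(env.get_grip_width())
for c in("top","side"):
    im=env.snapshot(c); 
    a=im[110:230,265:415] if c=="top" else im[80:200,210:360]
    cv2.imwrite(f"pics/{c}1.png",cv2.resize(a[:,:,::-1],None,fx=4,fy=4,interpolation=cv2.INTER_CUBIC))
a,b=[cv2.imread(f"pics/{c}1.png") for c in("top","side")]
cv2.imwrite("pics/both1.png",cv2.resize(np.hstack([a,b]),(800,320)))
E
```

```text
-0.625 [-0.1517  0.6276  0.2666  2.1441 -0.3935  0.4154 -0.1962]
-1.3 [-0.2381  0.6481  0.3985  2.1496 -0.5731  0.4468 -0.6871]
-1.96 [-0.4354  0.7392  0.7273  2.1614 -0.9305  0.5926 -0.9745]
-2.06 [-0.4354  0.7392  0.7273  2.1614 -0.9305  0.5926 -1.0745]
 t 5.07 p [ 0.5427 -0.0727  0.2399] F [-0.2663  0.3737 -0.1981] Mz [ 0.04  0.01 -0.01]
[-0.4986  0.4653  0.7636  2.029  -0.4407  0.815  -0.0964]
 t 5.98 p [ 0.5429 -0.0738  0.1255] F [ 0.0266 -0.9921  0.7809] Mz [ 0.   -0.02  0.02]
0.0379161410953065
```

View pics/both1.png

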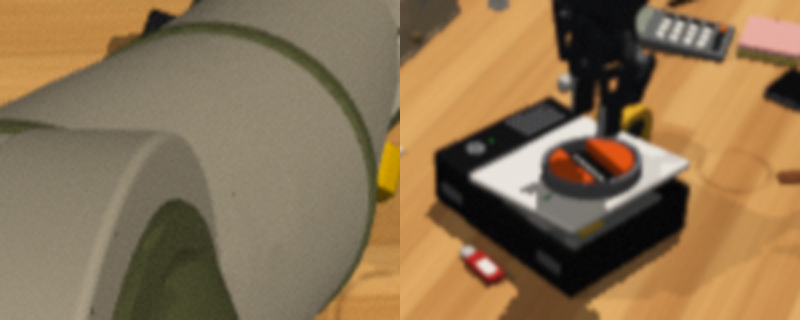

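The top view is blocked by the arm. The side view shows the open fingers hanging over the rear part of the latch, with the USB stick and tape measure untouched. I'll descend into the slot with contact detection.

Run:
```python
from h import *
p=[.5425,-.0735]
print(env.move_linear([*p,.05],max_speed=.03,contact_N=4)); st("touch")
im=env.snapshot("side")[80:200,210:360]
cv2.imwrite("pics/s2.png",cv2.resize(im[:,:,::-1],None,fx=5,fy=5,interpolation=cv2.INTER_CUBIC))
```

```text
True
touch t 7.94 p [ 0.5423 -0.0734  0.0617] F [-1.3966  0.3823  7.9178] Mz [0.18 0.11 0.02]
```

View pics/s2.png

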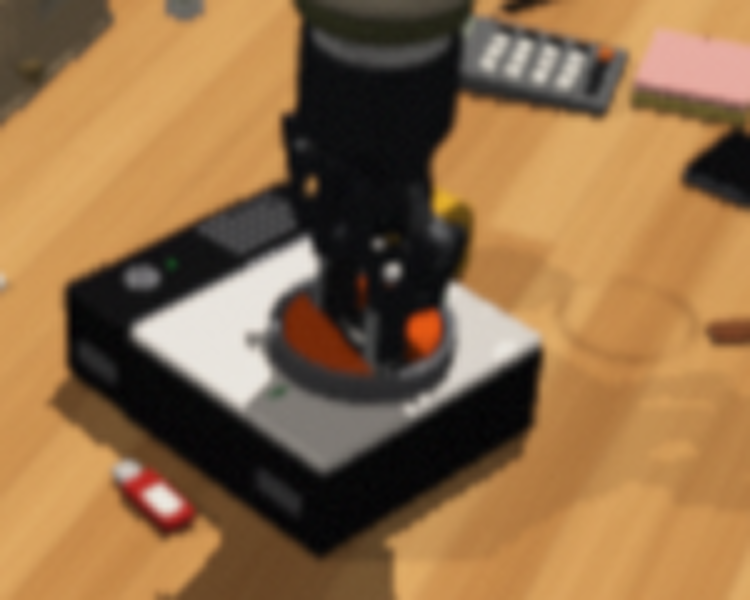

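The fingers are in the slot at about (370,330), and the hatch looks shut flush, having closed gently during the descent. I'll press to make sure it's on the stop, relax, then turn.

Run:
```python
from h import *
p=env.get_ee_pos()
print(env.move_linear([p[0],p[1],p[2]-.008],max_speed=.02,contact_N=15)); st("press"); env.sleep(.3); st("press")
z=env.get_ee_pos()[2]
env.move_linear([*C,z+.003],max_speed=.03); st("relax")
for psi in np.arange(-.7,-2.02,-.1):
    env.move_linear([*C,z+.003],ori(psi),max_speed=.1); st(f"{psi:.2f}")
    if np.linalg.norm(env.get_contact_force())>40 or abs(env.get_ft_torque()[2])>2.5: print("stop");break
```

```text
True
press t 8.2 p [ 0.5423 -0.0734  0.0617] F [-1.3016  0.4926 10.7812] Mz [ 0.17  0.37 -0.04]
press t 8.5 p [ 0.5423 -0.0734  0.0617] F [-2.0456  0.7776 12.5926] Mz [0.12 0.32 0.01]
relax t 8.78 p [ 0.5406 -0.0727  0.0647] F [-0.5476 -0.3058 -0.383 ] Mz [ 0.03  0.01 -0.04]
-0.70 t 9.03 p [ 0.5405 -0.0727  0.0644] F [-0.4476  0.8576  0.4122] Mz [0.01 0.   0.03]
-0.80 t 9.28 p [ 0.5404 -0.0727  0.0645] F [0.2199 0.1371 0.1562] Mz [ 0.02 -0.03  0.02]
-0.90 t 9.53 p [ 0.5405 -0.0727  0.0646] F [ 0.4803 -0.99   -0.2692] Mz [-0.02  0.07  0.  ]
-1.00 t 9.78 p [ 0.5405 -0.0726  0.0646] F [ 0.3684 -0.9206  0.2367] Mz [0.06 0.04 0.01]
-1.10 t 10.03 p [ 0.5405 -0.0726  0.0646] F [ 0.6881  0.6702 -0.2353] Mz [-0.01 -0.03  0.03]
-1.20 t 10.28 p [ 0.5404 -0.0726  0.0646] F [0.7316 0.681  0.3375] Mz [ 0.02 -0.03 -0.02]
-1.30 t 10.53 p [ 0.5405 -0.0727  0.0647] F [ 0.3942 -0.0471 -0.4342] Mz [ 0.07 -0.06  0.04]
-1.40 t 10.78 p [ 0.5405 -0.0727  0.0646] F [0.7335 0.7675 0.4579] Mz [ 0.07 -0.17 -0.  ]
-1.50 t 11.03 p [ 0.5405 -0.0727  0.0647] F [0.637  0.6914 0.4659] Mz [ 0.08 -0.26  0.03]
-1.60 t 11.28 p [ 0.5405 -0.0726  0.0647] F [ 0.7025  1.7881 -0.1864] Mz [ 0.12 -0.35  0.06]
-1.70 t 11.53 p [ 0.5406 -0.0726  0.0647] F [2.3917 0.7858 0.6963] Mz [ 0.19 -0.42  0.  ]
-1.80 t 11.78 p [ 0.5406 -0.0726  0.0647] F [ 3.0294  0.8682 -0.5147] Mz [ 0.22 -0.55  0.03]
-1.90 t 12.03 p [ 0.5406 -0.0727  0.0647] F [3.6204 0.3557 0.5767] Mz [ 0.23 -0.65  0.01]
-2.00 t 12.28 p [ 0.5406 -0.0727  0.0647] F [ 3.5999  0.4605 -0.3113] Mz [ 0.22 -0.79  0.06]
```

Run:
```python
from h import *
z=env.get_ee_pos()[2]
for psi in np.arange(-2.03,-2.2,-.03):
    env.move_linear([*C,z],ori(psi),max_speed=.1); st(f"{psi:.2f}")
    if abs(env.get_ft_torque()[2])>.6: print("stop");break
im=env.snapshot("side")[80:200,210:360]
cv2.imwrite("pics/s3.png",cv2.resize(im[:,:,::-1],None,fx=5,fy=5,interpolation=cv2.INTER_CUBIC))
```

```text
-2.03 t 12.53 p [ 0.5408 -0.0728  0.0648] F [ 4.4348  0.6298 -1.3303] Mz [ 0.   -1.    0.11]
-2.06 t 12.78 p [ 0.5408 -0.0728  0.0648] F [ 6.0649 -1.0698 -1.8654] Mz [ 0.05 -1.06  0.14]
-2.09 t 13.03 p [ 0.5408 -0.0729  0.0648] F [ 5.7653 -0.3015 -0.9978] Mz [-0.1  -1.17  0.12]
-2.12 t 13.28 p [ 0.5409 -0.0729  0.0648] F [ 4.8102 -1.1291 -1.1361] Mz [-0.16 -1.27  0.62]
stop
```

View pics/s3.png

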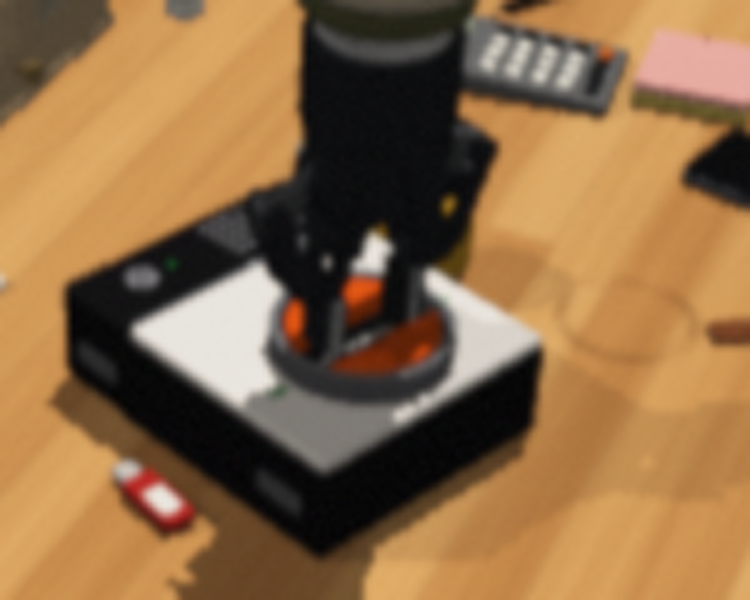

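The moment jumped to 0.62 N m, so the latch is at its stop. The picture shows the slot across the hatch and the hatch flush. I'll back the turn off a little, within the slot's play, then lift and check.

Run:
```python
from h import *
p=env.get_ee_pos()
env.move_linear([*C,p[2]],ori(-2.05),max_speed=.1); st("unwind")
env.move_linear([*C,.25],max_speed=.12); st("up")
q=np.array(env.get_q()); q[0]+=.9 if False else 0
env.movep([.35,.45,.32],ori(.3)); st("away")
for c,s in(("top",np.s_[110:230,265:415]),("side",np.s_[80:200,210:360])):
    a=env.snapshot(c); cv2.imwrite(f"pics/{c}4.png",cv2.resize(a[s][:,:,::-1],(400,320),interpolation=cv2.INTER_CUBIC))
    for t in("tape_measure","usb_stick","mug","spectacles"): print(c,t,see(t,c))
cv2.imwrite("pics/both4.png",np.hstack([cv2.imread(f"pics/{c}4.png") for c in("top","side")]))
```

```text
unwind t 13.58 p [ 0.5401 -0.073   0.0648] F [ 1.7654 -1.7272 -1.0922] Mz [-0.33 -0.54  0.1 ]
up t 15.28 p [ 0.5402 -0.0726  0.2495] F [-0.6316  0.3486 -0.043 ] Mz [-0.06 -0.02  0.01]
away t 17.29 p [0.351 0.449 0.32 ] F [ 1.3245  0.2374 -0.4243] Mz [ 0.   -0.01 -0.06]
top tape_measure [395.1, 174.2]
top usb_stick [289.9, 160.0]
top mug [156.0, 154.1]
top spectacles None
side tape_measure None
side usb_stick None
side mug [158.9, 262.8]
side spectacles None
```

View pics/both4.png

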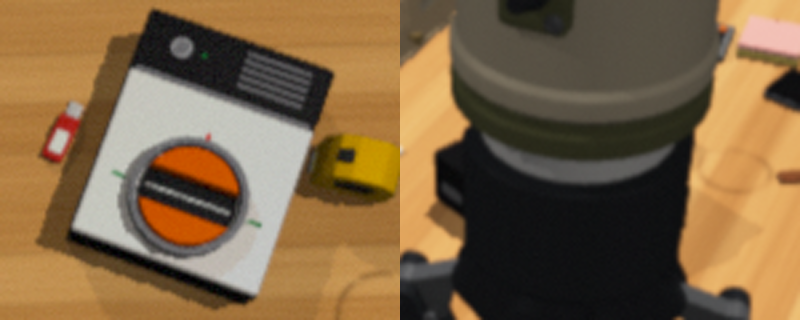

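The top view shows the slot in line with the green marks at (118,174) and (254,223). The hatch is flush, and the USB stick and tape measure haven't moved. The arm is clear of everything.

```bash
python3 -c "
from station import env
env.sleep(.3); print(env.get_contact_force()); print(env.sign_off())"
```

```text
[ 0.33136289  0.18497276 -0.61974365]
the job is handed in; nothing more can be done
None
```

I pushed the hatch shut, then turned the latch clockwise to its locked stop, and handed the job in about 18 s into the 42 s limit; the USB stick, tape measure and mug look unmoved, the arm kept well away from the spectacles (not re-checked at the end), and no verdict was returned.

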